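# Click the peg hanger round to the basin

## Task

The round pink peg hanger turns in clicks on its leaning stand, and its one blue peg now faces the front. Turn the hanger one click so that the blue peg comes round to the side where the aluminium basin stands, clicked fully into place, and let go. Leave the basin and everything else on the plank where it stands.

Things in the scene. Friction and masses are not known exactly. Their poses are not given: they have to be found in the camera images.
- stand: Fixed wooden stand that carries the hanger; base board 240 x 200 x 18 mm. Origin on the table right under point hub; +x is its back, -x its front (towards the robot), +y its left, z up. The wheel's axis leans 30 deg from vertical towards its -x, pointing up along (-0.500, 0, 0.866) in this frame.
- hub (a point): Centre of the wheel's underside, on its axis, 140 mm above the stand's origin. The pink disc is 216 mm across and 8 mm thick above this point; six upright pegs stand on it at 90 mm radius, 60 deg apart, five pink and one blue.
- rail (a point): Middle of the crossbar of the steel pipe rail over the wheel (pipe 22 mm thick), 370 mm up. The crossbar runs 190 mm to each side along the stand's y, above the front pegs; at its ends arms go back to uprights 190 mm behind it. It bars a straight-down gripper from the front pegs: come in from the front, leaning like the wheel.
- wheel (a joint): Turn of the pink wheel on its leaning axis (rad). 0: blue peg at the front (lowest, nearest the robot). Positive is anticlockwise looking at its face and takes the blue peg to the stand's right (-y), negative to its left (+y). Six clicks 60 deg (1.047 rad) apart, one at 0; a sprung roller pulls it into the nearest click; about 3 N at a peg takes it over the hump.
- blue_peg (a point): Point in the middle of the blue peg's upper part: 90 mm from the wheel's axis, 45 mm above the disc's top, 25 mm below the peg's end. The peg is a block 30 mm (radially) x 18 mm (round the wheel) x 70 mm, standing parallel to the wheel's axis on the disc's top face. Orientation of this point: z along the wheel's axis, -x radially outward.
- station_left (a point): Where the blue_peg point lies when it is clicked in one click to the left (+y side of the stand), 60 deg round from the front.
- station_right (a point): The same one click to the right (-y side of the stand).
- basin: Aluminium basin, loose, 244 mm across the rim, 78 mm high, 0.4 kg. Origin under its centre. It stands at the front left or the front right of the stand, about 330 mm from the wheel's centre; that side is where the blue peg must go.
- soap_dish: Green soap dish with drainer tray and a cream soap bar, loose, 150 x 100 x 60 mm, origin under its centre; it stands on the other side from the basin.
- beater: Wooden paddle beater lying down, loose, blade 200 x 85 x 24 mm and handle of 24 mm diameter, 340 mm in all along its x, origin under the body 180 mm from the handle's end.
- tumbler: Closed stainless steel tumbler with black lid, loose, 78 mm across, 141 mm high, origin under its centre.
Mind the look-alikes: they are no part of the job. Of the things that look like the tumbler, the largest one is meant.

How it is judged:
By the outcome, as a careful person would: the job done as asked, in the order asked, and still so for the second after the job is handed in, with the robot touching nothing.
It also fails if it takes over 35 s, if anything falls off the work surface, if the arm or the gripper's body presses on something with over 40 N, if the wrist force passes 120 N, or if a joint passes its speed limit or range.

## Robot

A 6-joint arm with a two-finger parallel gripper is mounted at the origin on the work surface. World frame = base frame: x ahead of the robot, y to its left, z up, the work surface at z = 0. Lengths are in m, angles in degrees, forces in N, time in s.
With the tool pointing down it reaches from about 0.375 to 0.9 m from the base axis. Payload 3.1 kg.
Tool frame: the origin (TCP) lies on the centre line of the jaws, within the pads' length; the fingertips stand 25 mm ahead of it and the grasp point (between the pads) lies 6 mm ahead of it; y points along the fingers, x is the direction in which the jaws open and shut, and the axes are right-handed (so a half turn about y gives the same grasp; the last joint's range is limited). The gripper opens to 87 mm and grips with 3 to 60 N. Pads are 19 mm wide; open, the fingers measure 117 mm over their backs; the gripper's body (75 mm by 190 mm) begins 51 mm behind the grasp point.
Start: joints at [61.049, 30.224, 82.088, -0, 67.689, -10.227], TCP at [0.201, 0.592, 0.248] pointing down, gripper open.
Joint ranges: [-176.69, 176.69], [-43.24, 126.21], [12.49, 139.97], [-82, 262], [0, 151.66], [-163.58, 163.58]. Speed limits (degrees/s): [159.86, 159.86, 180, 180, 180, 180].

## Interface

Orientations are given as a 3x3 rotation matrix whose columns are the frame's x, y, z axes.
In Python, from rig import * gives the robot as it stands.
- The arm moves only by the tool play_rows, never from a script. Its argument "commands" is a list of rows, each a list of 2 entries, a list of its own where there are three numbers: the shift along the world's x, y, z in m, then the turn, a rotation vector about the world's x, y, z in rad. A call has 1 to 10 rows; each row is the pose to reach, as a shift and turn from the pose commanded when the call began; what a row does not reach only later rows make up. A row lasts 1/8 s, in which the tool goes at most 62.5 mm and 10.7 degrees, less where a joint would pass 70% of its speed; a pose out of reach is approached as far as the arm can. A call with a gripper value outside its range is refused whole. "gripper" is the finger opening in m, from 0 to 0.087, set as the call begins (left out, the last holds). The fingers move at their own pace and stop on an object; the grip force is fixed at half the most. Time passes only in rows, so rows that repeat a pose let the fingers close. It gives the time, the measured TCP pose, the force and the opening at its end, in the units of the state.
- read_state(): the state, without advancing time (a new reading comes with each control period).
- capture(name): name is "scene" or "side" or "wrist"; returns a dict with "frame" (400x640x3 uint8, red, green, blue), "depth" (400x640 float32, m along the optical axis (not along the pixel's ray), 0 where there is no reading), "mtx" (3x3 intrinsics, pixels), "cam_to_world" (4x4, takes a point from camera to world coordinates); the wrist camera has in their place "hand_eye" (4x4, takes a point from camera to tool coordinates, whose origin is the TCP and whose axes are the tool frame's). Camera axes: x right, y down, z forward; pixel columns grow to the right and rows downward; lengths in m; the calibration is good to about 2 mm. The wrist camera is an equidistant fisheye: a pixel r from the principal point sees the ray r / f radians off the axis. A picture is of the moment at which its call begins: read the wrist's pose just before it.
- hand_in(): hands the job in, once; it reports no verdict.
The state is a dict: "time_s": time; "joint_positions": joint angles; "qvel": joint speeds; "tau": joint torques, N m; "position": TCP position; "tcp_rot": TCP orientation; "force": force on the tool from outside, world axes, zero at the start; "moment": the same for the moment, N m; "opening": opening from 0.0 (shut) to 1.0 (fully open).
Only numpy, scipy, OpenCV 4.12 (cv2) and the standard library are available. Lean on these libraries where they do the work, as an engineer would, in place of code of your own. Each camera call takes 0.05 s, during which the arm holds its last target. There are 200 camera calls.

## Working session

There is one attempt and no reset: what is moved stays moved. The work goes in short steps, Python scripts to look and compute and a tool call to move; the robot and the scene stay as the last step left them, time stands still between calls to the robot, and variables do not carry over. Pictures are saved under pics/ and viewed, about 8 in all and at most 12, crops included, and the job is handed in when it is done.

Besides the shell and the picture viewer there is one more tool, called after "Emit:" as name(argument=value, ...), one argument or row to a line, values as JSON. play_rows: Moves the arm, as the interface text tells. Its arguments: {"type":"object","properties":{"commands":{"type":"array"},"gripper":{"type":"number"}},"required":["commands"]}

```bash
mkdir -p pics; python3 - <<'E'
from rig import *
import cv2,numpy as np
a=capture("scene");b=capture("side")
for n,c in(("scene",a),("side",b)):
    cv2.imwrite(f"pics/{n}.png",c["frame"][:,:,::-1]); np.savez(f"{n}.npz",**c)
    print(n,c["mtx"].round(1).tolist(),c["cam_to_world"].round(3).tolist())
s=read_state();print(s["position"],s["tcp_rot"],s["time_s"])
E
```

```text
scene [[450.2, 0.0, 322.9], [0.0, 450.2, 200.9], [0.0, 0.0, 1.0]] [[0.407, 0.695, -0.593, 1.518], [0.913, -0.322, 0.249, -0.499], [-0.018, -0.643, -0.765, 1.554], [0.0, 0.0, 0.0, 1.0]]
side [[397.5, 0.0, 317.0], [0.0, 397.5, 199.6], [0.0, 0.0, 1.0]] [[0.704, -0.432, 0.564, -0.435], [-0.71, -0.451, 0.541, -0.96], [0.02, -0.781, -0.624, 1.245], [0.0, 0.0, 0.0, 1.0]]
[0.20030087 0.59140269 0.24664378] [[ 3.20979963e-01 -9.40711865e-04 -9.47085518e-01]
 [ 9.47084027e-01 -1.71461996e-03  3.20981161e-01]
 [-1.92584252e-03 -9.99998088e-01  3.40574532e-04]] 0.1
```

View pics/scene.png

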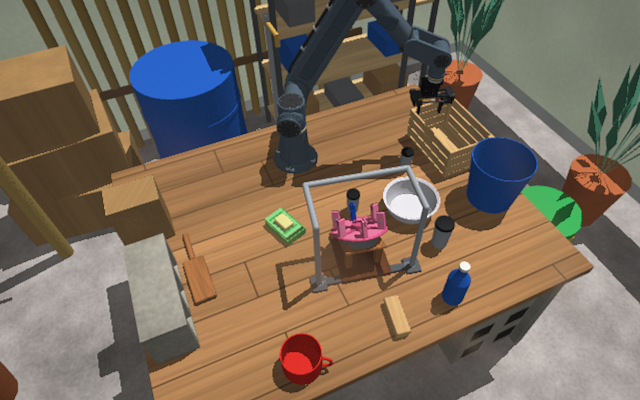

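View pics/side.png

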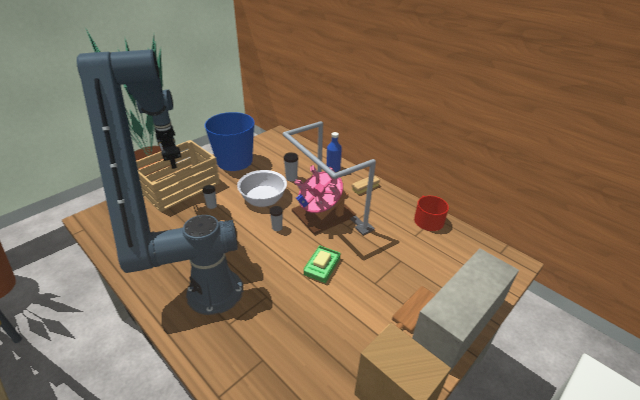

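```bash
cat > h.py <<'E'
import numpy as np,cv2
def cloud(c):
    d=c["depth"];K=c["mtx"];v,u=np.indices(d.shape)
    p=np.stack([(u-K[0,2])/K[0,0]*d,(v-K[1,2])/K[1,1]*d,d],-1)
    T=c["cam_to_world"];P=p@T[:3,:3].T+T[:3,3];P[d==0]=np.nan
    return P
E
python3 - <<'E'
from h import *
for n in("scene","side"):
    c=np.load(n+".npz");P=cloud(c);hsv=cv2.cvtColor(c["frame"],cv2.COLOR_RGB2HSV);H,S,V=[hsv[...,i].astype(int) for i in range(3)]
    print(n)
    reg=np.zeros(H.shape,bool)
    if n=="scene": reg[160:300,300:425]=1
    else: reg[110:240,280:380]=1
    pink=reg&(H>150)&(H<178)&(S>80); blue=reg&(H>105)&(H<130)&(S>150)&(P[...,0]>.4)&(P[...,2]<.3)
    if n=="side": blue[:, 320:]=0
    for k,m in(("pink",pink),("blue",blue)):
        q=P[m];q=q[~np.isnan(q[:,0])];print(k,len(q),q.mean(0).round(3),q.min(0).round(3),q.max(0).round(3))
        if k=="blue":print(np.argwhere(m).mean(0)[::-1])
    m=reg&(P[...,2]>.35)&(P[...,2]<.4)&(S<90)
    q=P[m];print("rail",len(q),q.min(0).round(3),q.max(0).round(3),np.percentile(q[:,2],[5,50,95]).round(3))
    # crossbar: lowest-x line, split arms
    np.save(n+"_rail.npy",q)
    i=np.argsort(q[:,1]);print(q[i[::max(1,len(i)//40)]].round(3).tolist())
    # tall gray things / tumblers
    for nm,(x0,x1,y0,y1) in (dict(t_near=(345,362,186,212),basin=(384,438,178,225),t3=(398,416,146,170),t_big=(432,456,214,252)) if n=="scene" else dict(t_near=(268,286,205,233),basin=(237,288,172,210))).items():
        q=P[y0:y1,x0:x1].reshape(-1,3);q=q[q[:,2]>.02];q=q[q[:,2]<.3]
        print(nm,np.percentile(q,[3,50,97],axis=0).round(3).tolist())
E
```

```text
scene
pink 1342 [0.624 0.026 0.178] [ 0.403 -0.08  -0.005] [0.709 0.22  0.267]
blue 76 [0.522 0.047 0.144] [0.429 0.035 0.003] [0.545 0.111 0.172]
[352.48684211 210.65789474]
rail 1197 [ 0.498 -0.192  0.35 ] [0.779 0.24  0.39 ] [0.368 0.379 0.385]
[[0.694, -0.192, 0.357], [0.681, -0.185, 0.385], [0.694, -0.18, 0.383], [0.7, -0.176, 0.361], [0.659, -0.172, 0.385], [0.649, -0.168, 0.382], [0.581, -0.164, 0.384], [0.596, -0.16, 0.382], [0.577, -0.155, 0.381], [0.503, -0.151, 0.382], [0.561, -0.145, 0.375], [0.511, -0.131, 0.381], [0.517, -0.115, 0.378], [0.526, -0.099, 0.381], [0.524, -0.083, 0.387], [0.517, -0.065, 0.377], [0.534, -0.049, 0.366], [0.536, -0.034, 0.376], [0.538, -0.015, 0.38], [0.543, 0.002, 0.378], [0.55, 0.019, 0.376], [0.549, 0.035, 0.374], [0.554, 0.052, 0.381], [0.549, 0.071, 0.378], [0.563, 0.088, 0.379], [0.545, 0.106, 0.374], [0.566, 0.123, 0.381], [0.564, 0.14, 0.377], [0.57, 0.157, 0.376], [0.577, 0.174, 0.375], [0.771, 0.182, 0.359], [0.759, 0.187, 0.375], [0.748, 0.192, 0.386], [0.705, 0.196, 0.377], [0.668, 0.199, 0.373], [0.67, 0.202, 0.369], [0.587, 0.206
[... 1097 characters left out ...]
[0.516, -0.064, 0.367], [0.518, -0.044, 0.375], [0.525, -0.026, 0.373], [0.529, -0.005, 0.37], [0.537, 0.014, 0.377], [0.534, 0.034, 0.369], [0.547, 0.06, 0.376], [0.558, 0.077, 0.378], [0.552, 0.101, 0.371], [0.561, 0.123, 0.377], [0.567, 0.148, 0.378], [0.563, 0.17, 0.371], [0.728, 0.182, 0.368], [0.752, 0.186, 0.368], [0.748, 0.189, 0.378], [0.578, 0.193, 0.38], [0.588, 0.197, 0.375], [0.688, 0.2, 0.381], [0.704, 0.203, 0.379], [0.67, 0.207, 0.375], [0.594, 0.211, 0.376], [0.615, 0.213, 0.378], [0.614, 0.219, 0.376], [0.597, 0.233, 0.376]]
t_near [[0.384, 0.076, 0.026], [0.402, 0.089, 0.087], [0.434, 0.124, 0.109]]
basin [[0.407, 0.119, 0.022], [0.52, 0.354, 0.053], [0.628, 0.443, 0.104]]
```

```bash
python3 - <<'E'
from h import *
q=np.vstack([np.load("scene_rail.npy"),np.load("side_rail.npy")])
m=(abs(q[:,1]-.01)<.14)&(abs(q[:,0]-(.536+.21*q[:,1]))<.03)
k=np.polyfit(q[m][:,1],q[m][:,0],1);yaw=-np.arctan(k[0]);print("crossbar x=k0*y+k1",k,"yaw",np.degrees(yaw),len(q[m]))
X=np.array([np.cos(yaw),np.sin(yaw),0]);Y=np.array([-np.sin(yaw),np.cos(yaw),0]);Z=np.array([0,0,1.])
yy=q@Y; xx=q@X; xb=np.median(xx[m]); arm=(xx>xb+.03)&(xx<xb+.18)
L=yy[arm&(yy>.1)];R=yy[arm&(yy<-.08)];print("bar x",xb,"arms y",L.mean(),R.mean(),"mid",(L.mean()+R.mean())/2,"x ext",xx.min(),xx.max())
ym=(L.mean()+R.mean())/2
a=-.5*X+.866*Z
for n in("scene","side"):
    c=np.load(n+".npz");P=cloud(c);hsv=cv2.cvtColor(c["frame"],cv2.COLOR_RGB2HSV);H,S,V=[hsv[...,i].astype(int) for i in range(3)]
    w=(np.linalg.norm(P-[.6,.03,.17],axis=-1)<.17)
    pk=w&(H>150)&(H<178)&(S>80);bl=w&(H>105)&(H<130)&(S>130)&(P[...,2]>.09)
    p=P[pk];h=p@a;hi,e=np.histogram(h,np.arange(-.3,.0,.005));print(n,[(round(float(x),3),int(v)) for x,v in zip(e,hi) if v])
    b=P[bl];print("blue stand x,y,z",np.c_[b@X,b@Y,b@Z].mean(0),"h",np.percentile(b@a,[2,50,98]),len(b),"y pct",np.percentile(b@Y,[5,95]))
    f=.866*X+.5*Z
    print("pink y ext",np.percentile(p@Y,[1,99]),"slope-coord ext",np.percentile(p@f,[1,99]),"blue slope",np.percentile(b@f,[2,50,98]))
E
```

```text
crossbar x=k0*y+k1 [0.21124906 0.53831602] yaw -11.928304909614683 742
bar x 0.5272026215569386 arms y 0.3394720692377105 nan mid nan x ext 0.5111154712510578 0.7258817195312539
scene [(-0.22, 1), (-0.205, 1), (-0.2, 3), (-0.195, 5), (-0.19, 7), (-0.18, 1), (-0.175, 32), (-0.17, 377), (-0.165, 255), (-0.16, 59), (-0.155, 53), (-0.15, 65), (-0.145, 72), (-0.14, 29), (-0.135, 29), (-0.13, 27), (-0.125, 44), (-0.12, 45), (-0.115, 52), (-0.11, 50), (-0.105, 48), (-0.1, 58), (-0.095, 11)]
blue stand x,y,z [0.50180838 0.15294568 0.14561869] h [-0.16148206 -0.12243232 -0.09514415] 81 y pct [0.14498789 0.16093256]
pink y ext [0.05291227 0.24771041] slope-coord ext [0.49007336 0.69472419] blue slope [0.4910413  0.50860887 0.51644405]
side [(-0.27, 1), (-0.26, 1), (-0.185, 6), (-0.18, 105), (-0.175, 413), (-0.17, 329), (-0.165, 88), (-0.16, 35), (-0.155, 61), (-0.15, 62), (-0.145, 26), (-0.14, 19), (-0.135, 12), (-0.13, 16), (-0.125, 18), (-0.12, 17), (-0.115, 19), (-0.11, 34), (-0.105, 47), (-0.1, 25)]
blue stand x,y,z [0.4898529  0.14713658 0.14077158] h [-0.16299099 -0.1179899  -0.09843204] 46 y pct [0.14149271 0.15438343]
pink y ext [0.04862365 0.25238688] slope-coord ext [0.48648692 0.6830827 ] blue slope [0.48382709 0.49385799 0.50584539]<stdin>:7: RuntimeWarning: Mean of empty slice.
  ret = ret.dtype.type(ret / rcount)
<stdin>:8: RuntimeWarning: Mean of empty slice.
```

```bash
cat >> h.py <<'E'
from scipy.spatial.transform import Rotation as Ro
yaw=np.radians(-11.93)
X=np.array([np.cos(yaw),np.sin(yaw),0]);Y=np.array([-np.sin(yaw),np.cos(yaw),0]);Z=np.array([0,0,1.])
a=-.5*X+.866025*Z; O=.5975*X+.150*Y; hub=O+.14*Z; f=-.866025*X-.5*Z
def peg(th): # th deg positive = towards left (+y)
    t=np.radians(th);return hub+.053*a+.09*(np.cos(t)*f+np.sin(t)*Y)
def rot(al): # jaw turned al deg towards left
    x=Ro.from_rotvec(-np.radians(al)*a).apply(Y);return np.c_[x,-a,np.cross(x,-a)]
E
python3 - <<'E'
from h import *
from rig import *
s=read_state();R0=s["tcp_rot"];p0=np.array([.201,.592,.248])
print(peg(0).round(3),peg(60).round(3),a.round(3),rot(30)[:,0].round(2),(peg(20)-peg(0)).round(3))
print("shift pre",(peg(0)+.116*a-p0).round(3),"rv",Ro.from_matrix(rot(0)@R0.T).as_rotvec().round(3))
cv2.imwrite("pics/wrist0.png",capture("wrist")["frame"][:,:,::-1])
sc=cv2.imread("pics/scene.png")[60:260,300:480];cv2.imwrite("pics/crop.png",cv2.resize(sc,None,fx=3,fy=3,interpolation=2))
E
```

```text
[0.513 0.045 0.141] [0.568 0.113 0.163] [-0.489  0.103  0.866] [0.6  0.76 0.25] [0.011 0.029 0.003]
shift pre [ 0.256 -0.535 -0.007] rv [-0.137 -0.506  0.116]
```

View pics/crop.png

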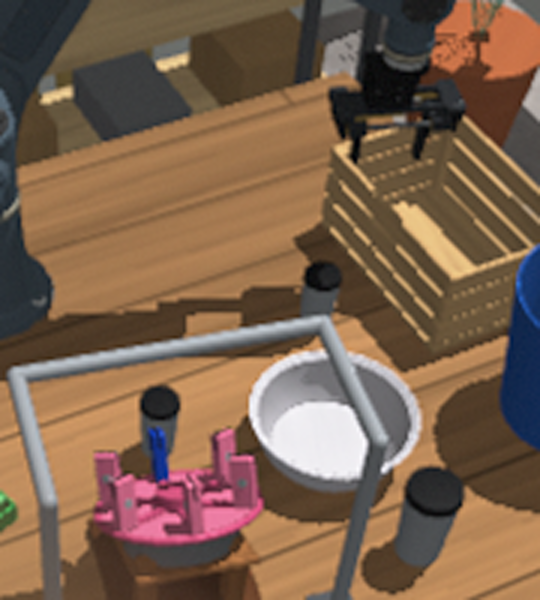

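Emit:
play_rows(
  commands=[
    [[0.01,-0.03,0.03],[0,0,0]],
    [[0.03,-0.08,0.05],[-0.01,-0.05,0.01]],
    [[0.05,-0.13,0.05],[-0.03,-0.11,0.02]],
    [[0.08,-0.18,0.05],[-0.04,-0.17,0.04]],
    [[0.1,-0.23,0.05],[-0.06,-0.23,0.05]],
    [[0.12,-0.28,0.05],[-0.08,-0.3,0.07]],
    [[0.15,-0.33,0.05],[-0.1,-0.37,0.08]],
    [[0.17,-0.38,0.05],[-0.12,-0.44,0.1]],
    [[0.19,-0.43,0.04],[-0.137,-0.506,0.116]],
    [[0.21,-0.48,0.03],[-0.137,-0.506,0.116]],
  ],
  gripper=0.045,
)

```text
time_s: 1.4
position: [0.4095, 0.1107, 0.277]
tcp_rot: [[0.204, 0.49, -0.848], [0.979, -0.102, 0.177], [0.001, -0.866, -0.5]]
force: [1.3, 1.4, -0.3]
opening: 0.521
```

Emit:
play_rows(
  commands=[
    [[0.023,-0.028,-0.018],[0,0,0]],
    [[0.046,-0.055,-0.037],[0,0,0]],
    [[0.046,-0.055,-0.037],[0,0,0]],
    [[0.046,-0.055,-0.037],[0,0,0]],
  ],
)

```text
time_s: 1.9
position: [0.4558, 0.0571, 0.2403]
tcp_rot: [[0.206, 0.489, -0.848], [0.978, -0.102, 0.18], [0.001, -0.867, -0.499]]
force: [0.4, -0.0, 0.2]
opening: 0.513
```

```bash
python3 - <<'E'
from h import *
from rig import *
s=read_state();p=np.array(s["position"]);R=np.array(s["tcp_rot"]);c=capture("wrist");np.savez("w1.npz",**c)
print(p,R.round(3).tolist(),s["opening"]);im=c["frame"][:,:,::-1].copy()
T=c["hand_eye"];K=c["mtx"]
def proj(w):
    t=R.T@(w-p);q=T[:3,:3].T@(t-T[:3,3]);n=np.hypot(q[0],q[1]);th=np.arctan2(n,q[2]);return K[0,0]*th*q[0]/n+K[0,2],K[1,1]*th*q[1]/n+K[1,2]
top=peg(0)+.025*a
for dr,dt in((.015,.009),(.015,-.009),(-.015,.009),(-.015,-.009)):
    u=proj(top+dr*f+dt*Y);print("pred",np.round(u,1));cv2.circle(im,tuple(int(v) for v in u),2,(0,255,255),-1)
cv2.imwrite("pics/w1.png",im)
E
```

```text
[0.45583489 0.05706303 0.24032303] [[0.206, 0.489, -0.848], [0.978, -0.102, 0.18], [0.001, -0.867, -0.499]] 0.5128653711936838
pred [327.6 201. ]
pred [304.2 201. ]
pred [327.3 237.1]
pred [304.7 237.1]
```

View pics/w1.png

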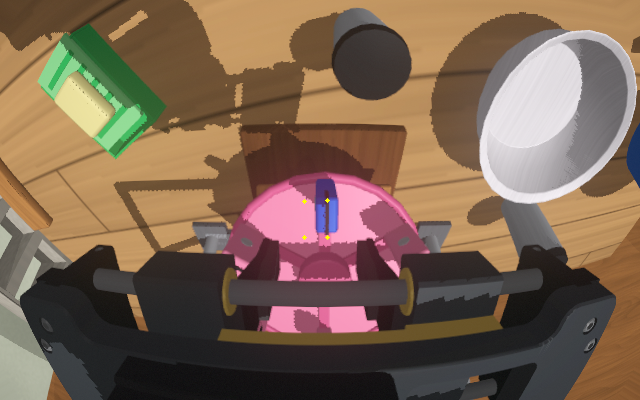

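```bash
python3 - <<'E'
from h import *
from rig import *
c=np.load("w1.npz");T=c["hand_eye"];K=c["mtx"];print(T.round(4).tolist(),K.tolist())
d=c["depth"];v,u=np.indices(d.shape);dx=(u-K[0,2])/K[0,0];dy=(v-K[1,2])/K[1,1];th=np.hypot(dx,dy)+1e-9
q=np.stack([np.tan(th)*dx/th*d,np.tan(th)*dy/th*d,d],-1);t=q@T[:3,:3].T+T[:3,3]
hsv=cv2.cvtColor(c["frame"],cv2.COLOR_RGB2HSV);m=(hsv[...,0]>105)&(hsv[...,0]<130)&(hsv[...,1]>150)&(abs(u-327)<25)&(abs(v-205)<35)&(d>0)
b=t[m];print("blue tool",np.percentile(b,[3,50,97],axis=0).round(4).tolist(),m.sum())
top=b[b[:,1]<b[:,1].min()+.012];print("top",top.mean(0).round(4),np.percentile(top,[3,97],axis=0).round(4).tolist())
pk=(hsv[...,0]>150)&(hsv[...,0]<178)&(hsv[...,1]>60)&(d>0);print("pink",np.percentile(t[pk],[1,50,99],axis=0).round(4).tolist())
g=(hsv[...,2]<70)&(d>0)&(t[...,1]>-.03)&(t[...,1]<.03);print("fingers",g.sum(),np.percentile(t[g],[2,50,98],axis=0).round(4).tolist() if g.sum() else "")
for x in(-.0225,.0225):
    e=T[:3,:3].T@(np.array([x,.025,0])-T[:3,3]);n=np.hypot(e[0],e[1]);w=np.arctan2(n,e[2]);print("tip px",K[0,0]*w*e[0]/n+K[0,2],K[1,1]*w*e[1]/n+K[1,2])
s=capture("scene");cv2.imwrite("pics/s2.png",cv2.resize(s["frame"][130:270,270:450,::-1],None,fx=4,fy=4,interpolation=2))
E
```

```text
[[1.0, 0.0, 0.001, 0.0009], [-0.001, -0.296, 0.9552, -0.1367], [0.0003, -0.9552, -0.296, 0.0816], [0.0, 0.0, 0.0, 1.0]] [[309.70691628693146, 0.0, 317.5604416616832], [0.0, 309.70691628693146, 204.06736352727813], [0.0, 0.0, 1.0]]Traceback (most recent call last):
  File "<stdin>", line 7, in <module>
    return _quantile_unchecked(
        a, q, axis, out, overwrite_input, method, keepdims, weights)
    return _ureduce(a,
                    func=_quantile_ureduce_func,
    ...<5 lines>...
                    overwrite_input=overwrite_input,
                    method=method)
    r = func(a, **kwargs)
    result = _quantile(arr,
                       quantiles=q,
    ...<2 lines>...
                       out=out,
                       weights=wgt)
    slices_having_nans = np.isnan(arr[-1, ...])
                                  ~~~^^^^^^^^^
IndexError: index -1 is out of bounds for axis 0 with size 0
```

```bash
cat >> h.py <<'E'
def wproj(c,p,R,w):
    T=c["hand_eye"];K=c["mtx"];q=T[:3,:3].T@(R.T@(w-p)-T[:3,3]);n=np.hypot(q[0],q[1]);th=np.arctan2(n,q[2])
    return np.round([K[0,0]*th*q[0]/n+K[0,2],K[1,1]*th*q[1]/n+K[1,2]],1)
E
python3 - <<'E'
from h import *
from rig import *
s=read_state();p=np.array(s["position"]);R=np.array(s["tcp_rot"]);c=capture("wrist")
for n in("scene","side"):
    k=np.load(n+".npz");P=cloud(k);V=k["frame"].max(-1)
    d=np.linalg.norm(P[...,:2]-[.405,.09],axis=-1)
    m=(d<.06)&(P[...,2]>.095)&(P[...,2]<.13)&(V<70);print(n,"lid",m.sum(),P[m].mean(0).round(4),wproj(c,p,R,P[m].mean(0)))
    # basin rim by fit circle
    d=np.linalg.norm(P[...,:2]-[.47,.34],axis=-1);m=(d<.16)&(P[...,2]>.068)&(P[...,2]<.085)
    q=P[m][:,:2];A=np.c_[2*q,np.ones(len(q))];x=np.linalg.lstsq(A,(q**2).sum(1),rcond=None)[0];print("basin",x[:2],np.sqrt(x[2]+x[:2]@x[:2]))
    print("basin px",wproj(c,p,R,np.array([x[0],x[1],.078])),[wproj(c,p,R,np.array([x[0]+.122*np.cos(g),x[1]+.122*np.sin(g),.078])).tolist() for g in np.arange(0,6.3,.785)])
for x in(-.0225,.0225):print("tip px",wproj(c,p,R,p+R@np.array([x,.025,0])))
x=capture("scene");cv2.imwrite("pics/s2.png",cv2.resize(x["frame"][130:270,270:450,::-1],None,fx=4,fy=4,interpolation=2))
E
```

```text
scene lid 113 [0.416  0.1032 0.1077] [366.2  75.9]
basin [0.51170115 0.3320877 ] 0.1142810202774801
basin px [564.8 130.3] [[538.0, 202.5], [590.1, 176.9], [627.0, 126.1], [630.8, 65.8], [588.5, 28.8], [516.3, 59.6], [474.4, 138.8], [490.3, 192.7], [537.8, 202.6]]
side lid 98 [0.4077 0.1016 0.1044] [362.   64.4]
basin [0.51402501 0.33074846] 0.11411363152600494
basin px [563.4 132. ] [[536.8, 203.8], [588.9, 178.2], [625.9, 127.6], [629.6, 67.5], [587.2, 30.9], [514.8, 61.9], [473.0, 140.8], [489.0, 194.2], [536.6, 203.8]]
tip px [277.3 255.5]
tip px [354.3 255.5]
```

View pics/s2.png

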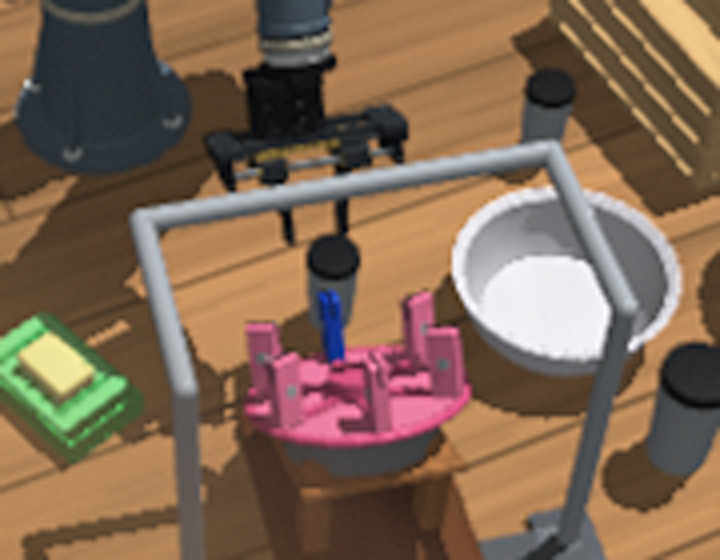

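Emit:
play_rows(
  commands=[
    [[0.01,0.003,-0.016],[0,0,0]],
    [[0.02,0.001,-0.034],[0,0,0]],
    [[0.03,0.0,-0.052],[0,0,0]],
    [[0.03,0.0,-0.052],[0,0,0]],
    [[0.03,0.0,-0.052],[0,0,0]],
  ],
  gripper=0.055,
)

```text
time_s: 2.68
position: [0.4862, 0.0575, 0.1891]
tcp_rot: [[0.205, 0.49, -0.847], [0.979, -0.101, 0.179], [0.002, -0.866, -0.501]]
force: [0.4, -0.7, -0.1]
opening: 0.634
```

```bash
python3 - <<'E'
from h import *
from rig import *
s=read_state();p=np.array(s["position"]);R=np.array(s["tcp_rot"]);c=capture("wrist")
top=peg(0)+.025*a
print(p,[wproj(c,p,R,top+i*.015*f+j*.009*Y) for i in(1,-1) for j in(1,-1)])
for x in(-.0275,.0275):print("tip px",wproj(c,p,R,p+R@np.array([x,.025,0])))
cv2.imwrite("pics/w2.png",cv2.resize(c["frame"][150:350,200:440,::-1],None,fx=3,fy=3,interpolation=2))
E
```

```text
[0.48619704 0.05750523 0.18914617] [array([319.5, 229.7]), array([288.8, 229.6]), array([319.4, 274.2]), array([290.5, 274. ])]
tip px [268.9 255.3]
tip px [362.7 255.4]
```

View pics/w2.png

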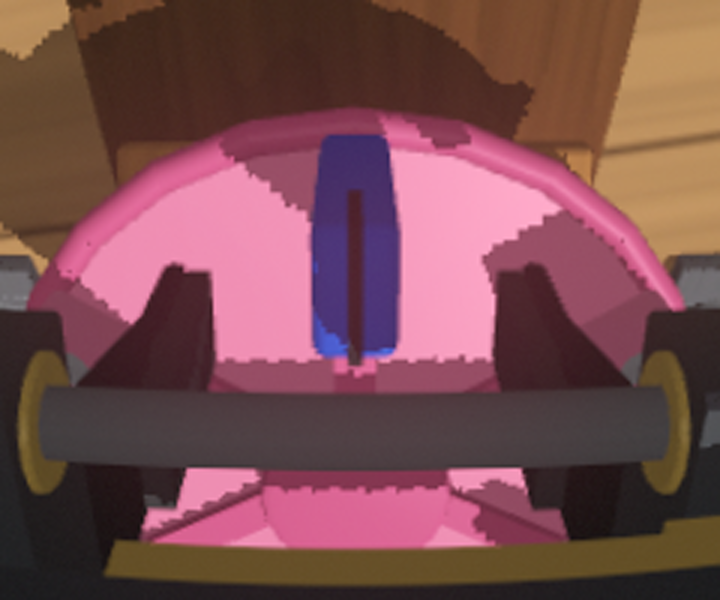

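Emit:
play_rows(
  commands=[
    [[0.008,-0.002,-0.014],[0,0,0]],
    [[0.016,-0.003,-0.029],[0,0,0]],
    [[0.024,-0.005,-0.043],[0,0,0]],
    [[0.024,-0.005,-0.043],[0,0,0]],
  ],
)

```text
time_s: 3.22
position: [0.5149, 0.0525, 0.1525]
tcp_rot: [[0.206, 0.482, -0.852], [0.979, -0.101, 0.179], [0.0, -0.87, -0.492]]
force: [-0.3, -0.4, 0.1]
opening: 0.635
```

Emit:
play_rows(
  commands=[
    [[0,0,0],[0,0,0]],
    [[0,0,0],[0,0,0]],
    [[0,0,0],[0,0,0]],
  ],
  gripper=0.04,
)

```text
time_s: 3.6
position: [0.514, 0.0527, 0.1526]
tcp_rot: [[0.206, 0.481, -0.852], [0.979, -0.101, 0.18], [0.0, -0.871, -0.492]]
force: [0.4, -0.4, 0.1]
opening: 0.473
```

```bash
python3 - <<'E'
from h import *
from rig import *
s=read_state();print(s["position"],s["force"],s["opening"])
print([[(peg(t)-peg(0)).round(3).tolist(),(-np.radians(min(t/2,30))*a).round(3).tolist()] for t in(7,14,21,28,35,42,49,56,63,60)])
E
```

```text
[0.513955   0.05267837 0.15262575] [ 0.35054294 -0.42011713  0.07218195] 0.47271818410779415
[[[0.003, 0.011, 0.0], [0.03, -0.006, -0.053]], [[0.007, 0.021, 0.001], [0.06, -0.013, -0.106]], [[0.012, 0.03, 0.003], [0.09, -0.019, -0.159]], [[0.018, 0.039, 0.005], [0.12, -0.025, -0.212]], [[0.024, 0.048, 0.008], [0.149, -0.032, -0.265]], [[0.032, 0.055, 0.012], [0.179, -0.038, -0.317]], [[0.04, 0.061, 0.015], [0.209, -0.044, -0.37]], [[0.049, 0.066, 0.02], [0.239, -0.051, -0.423]], [[0.058, 0.07, 0.025], [0.256, -0.054, -0.453]], [[0.054, 0.068, 0.022], [0.256, -0.054, -0.453]]]
```

```bash
python3 - <<'E'
from rig import *
s=read_state();print(s["joint_positions"],s["time_s"])
E
```

```text
[ -4.5828765   27.9767209  122.25476067 -81.93031027   3.59763153
  -1.70206144] 3.6
```

Emit:
play_rows(
  commands=[
    [[0.001,0.004,0.0],[0.02,0.02,-0.01]],
    [[0.003,0.011,0.0],[0.037,0.028,-0.053]],
    [[0.007,0.021,0.001],[0.067,0.021,-0.106]],
    [[0.012,0.03,0.003],[0.097,0.015,-0.159]],
    [[0.015,0.035,0.004],[0.112,0.012,-0.185]],
    [[0.018,0.039,0.005],[0.127,0.009,-0.212]],
    [[0.018,0.039,0.005],[0.127,0.009,-0.212]],
  ],
)

```text
time_s: 4.47
position: [0.5329, 0.0919, 0.1575]
tcp_rot: [[0.407, 0.454, -0.793], [0.906, -0.087, 0.415], [0.119, -0.887, -0.447]]
force: [-0.5, -0.1, -0.1]
opening: 0.46
```

```bash
python3 - <<'E'
from h import *
from rig import *
s=read_state();print(s["joint_positions"].round(1),s["force"],s["opening"])
c=capture("wrist");cv2.imwrite("pics/w3.png",cv2.resize(c["frame"][130:350,180:460,::-1],None,fx=2.5,fy=2.5,interpolation=2))
E
```

```text
[  0.8  28.1 117.1 -34.8   9.4 -30.2] [-0.51049344 -0.07799868 -0.05231605] 0.4598548810814017
```

View pics/w3.png

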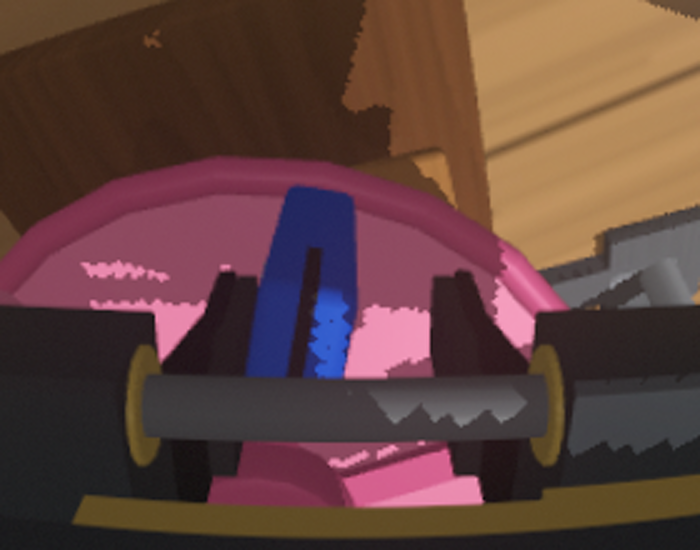

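Emit:
play_rows(
  commands=[
    [[0.003,0.005,0.001],[0.015,-0.003,-0.026]],
    [[0.006,0.009,0.003],[0.03,-0.006,-0.053]],
    [[0.014,0.016,0.007],[0.06,-0.013,-0.106]],
    [[0.022,0.022,0.01],[0.09,-0.019,-0.159]],
    [[0.031,0.027,0.015],[0.12,-0.025,-0.212]],
    [[0.036,0.029,0.018],[0.137,-0.029,-0.242]],
    [[0.04,0.031,0.02],[0.137,-0.029,-0.242]],
    [[0.04,0.031,0.02],[0.137,-0.029,-0.242]],
  ],
)

```text
time_s: 5.52
position: [0.5711, 0.1223, 0.1764]
tcp_rot: [[0.606, 0.456, -0.652], [0.757, -0.078, 0.649], [0.245, -0.887, -0.392]]
force: [-2.7, -1.5, -1.8]
opening: 0.457
```

```bash
python3 - <<'E'
from h import *
from rig import *
s=read_state();print(s["joint_positions"].round(1),s["force"],s["opening"])
c=capture("wrist");cv2.imwrite("pics/w4.png",cv2.resize(c["frame"][130:350,180:460,::-1],None,fx=2.5,fy=2.5,interpolation=2))
E
```

```text
[  4.2  28.1 110.1 -23.4  16.2 -23. ] [-2.71419919 -1.45194651 -1.77320874] 0.4572052915448652
```

View pics/w4.png

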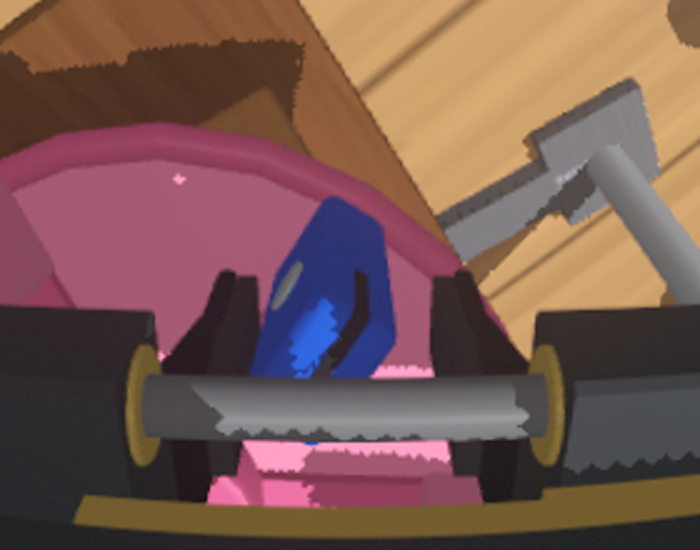

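Emit:
play_rows(
  commands=[
    [[-0.003,-0.002,-0.002],[0,0,0]],
    [[-0.006,-0.004,-0.003],[0,0,0]],
    [[-0.006,-0.004,-0.003],[0,0,0]],
    [[-0.006,-0.004,-0.003],[0,0,0]],
  ],
)

```text
time_s: 6.08
position: [0.5668, 0.1187, 0.1745]
tcp_rot: [[0.604, 0.46, -0.651], [0.757, -0.076, 0.649], [0.249, -0.885, -0.394]]
force: [-0.6, -0.2, -0.1]
opening: 0.456
```

```bash
python3 - <<'E'
from h import *
from rig import *
s=read_state();print(s["joint_positions"].round(1),s["force"],s["opening"])
c=capture("wrist");cv2.imwrite("pics/w5.png",cv2.resize(c["frame"][130:350,180:460,::-1],None,fx=2.5,fy=2.5,interpolation=2))
E
```

```text
[  3.8  28.  111.1 -24.3  15.  -22.5] [-0.56354911 -0.21587282 -0.12716702] 0.4561975360257239
```

View pics/w5.png

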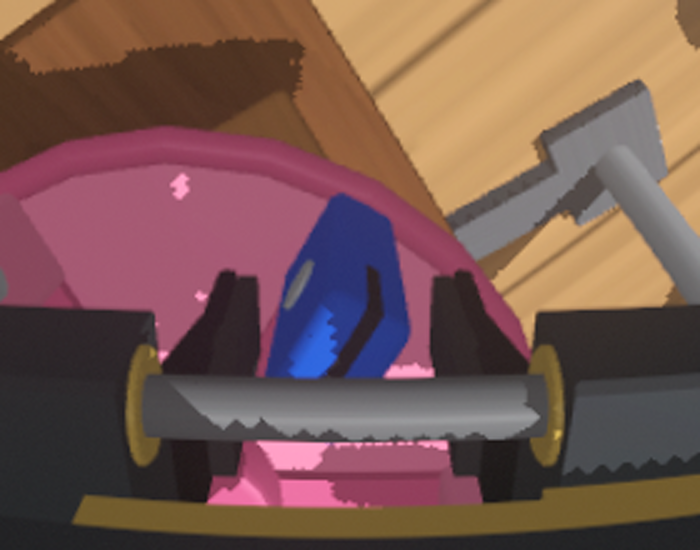

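Emit:
play_rows(
  commands=[
    [[-0.007,0.001,0.013],[0,0,0]],
    [[-0.02,0.004,0.035],[0,0,0]],
    [[-0.034,0.007,0.061],[0,0,0]],
    [[-0.049,0.01,0.087],[0,0,0]],
    [[-0.064,0.013,0.113],[0,0,0]],
    [[-0.078,0.016,0.139],[0,0,0]],
    [[-0.098,0.01,0.15],[0,0,0]],
    [[-0.128,0.01,0.15],[0,0,0]],
    [[-0.128,0.01,0.15],[0,0,0]],
  ],
)

```text
time_s: 7.25
position: [0.4356, 0.1288, 0.3245]
tcp_rot: [[0.604, 0.458, -0.652], [0.757, -0.076, 0.649], [0.247, -0.886, -0.393]]
force: [0.2, -0.2, 0.3]
opening: 0.459
```

```bash
python3 - <<'E'
from h import *
from rig import *
s=read_state();p=np.array(s["position"]);R=np.array(s["tcp_rot"]);print(s["joint_positions"].round(1),s["force"],s["time_s"])
w=capture("wrist");print("expected peg top px at 60 (y+7.5mm):",wproj(w,p,R,peg(60)+.025*a+.0075*Y))
for n in("scene","side"):
    c=capture(n);P=cloud(c);o=np.load(n+".npz");hsv=cv2.cvtColor(c["frame"],cv2.COLOR_RGB2HSV)
    m=(hsv[...,0]>105)&(hsv[...,0]<130)&(hsv[...,1]>130)&(np.linalg.norm(P-[.58,.08,.18],axis=-1)<.12)
    q=P[m]-hub; print(n,m.sum(),"angle",np.degrees(np.arctan2((q@Y).mean(),(q@f).mean())),"with hub+4mm",np.degrees(np.arctan2((q@Y).mean()-.004,(q@f).mean())))
    if n=="scene": S=c["frame"]
pic=np.hstack([cv2.resize(S[100:300,270:470],(400,400)),w["frame"][:,120:520]])
cv2.imwrite("pics/end.png",pic[:,:,::-1])
E
```

```text
[  7.1   3.4 115.4 -13.2  35.3 -32.2] [ 0.19355176 -0.16352977  0.31188795] 7.25
expected peg top px at 60 (y+7.5mm): [348.4 215. ]
scene 91 angle 65.25886993803074 with hub+4mm 64.1197887721655
side 49 angle 58.027332888197236 with hub+4mm 56.61263035813934
```

View pics/end.png

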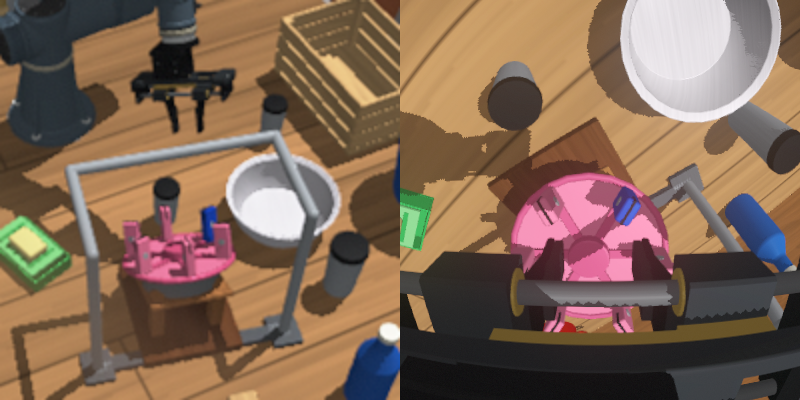

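```bash
python3 -c "
from rig import *
print(hand_in())"
```

```text
the job is handed in; nothing more can be done
None
```

I turned the hanger one click to the stand's left (+y), the side where the basin stands. The jaws went loosely round the blue peg, leaning like the wheel, and carried it round. I then backed off to check it was seated, withdrew and handed in at about 7.3 s.

**Final position:** the two fixed cameras put the blue peg at about 65° and 58°, which average to about 61° against the 60° click. They view the peg from opposite sides, so some spread is expected. The wrist picture shows it within about 10 px of the expected place.

**Seating and release:** with the jaws still round the peg and not holding it, the force was near zero. The gripper is now well clear, and the basin, soap dish and tumblers look unmoved in the last pictures; the beater was not in them.

**Checks that disagreed:**
- **Sideways position:** the wrist camera placed the wheel about 8 mm further left than the fixed cameras. I followed the wrist camera, and the peg came out centred between the jaws.
- **Lean at the front position:** the arm reached a joint limit there and stopped about 6 mm short of full depth. I reduced the lean by 2° for the rest of the turn.

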